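Tip the leaning trivet down flat

TASK

Make a place for the hot skillet: push the square canister sideways along the stone, keeping it upright, from in front of the ribbed silicone trivet to in front of the wooden board that leans beside it. Then reach a fingertip behind the trivet's top edge and tip it forward, towards the robot, so that it lies flat on the stone right in front of the place where it leaned. Only push: do not lift or carry anything, and leave the board leaning and everything else where it is.

Things in the scene. Friction and masses are not known exactly. Their poses are not given: they have to be found in the camera images.
- rack: Low fixed wooden rack on the stone platform (stone top at z = 0.030 m): rails 400 mm long along its y, 18 mm thick, top 85 mm above the stone; free behind for 80 mm but for its 16 mm high feet. Origin: on the stone under the middle of the rails' front face; x to the rear, away from the robot. Trivet and board lean on its -x side, 110 mm left and right of the middle (sides vary).
- trivet: Square dark ribbed silicone trivet, 150 x 150 x 12 mm, 0.25 kg, loose, on edge on the stone, leaning back 12 degrees (top away from the robot) on the rail's top; its upper 60 mm stand free. It falls forward once its top is pushed over 45 mm forward. Origin: on the stone at the middle of its rear lower edge; frame upright while it leans (x level to the rear, y along its width).
- trivet_top (a point): Middle of the trivet's upper edge (half-way through its 12 mm thickness), 150 mm from the foot; x normal to the plate towards the rear, y along its width, z up along the plate; about 145 mm above the stone while it leans.
- trivet_foot (a point): Middle of the trivet's lower edge (half-way through its thickness).
- board: Plain wooden serving board, 130 wide x 172 high x 15 mm, loose, leaning 12 degrees on the same rack in the other place; to be left alone. Origin: on the stone at the middle of its rear lower edge; frame upright while it leans (x level to the rear, y along its width).
- board_top (a point): Middle of the board's upper edge.
- canister_mid (a point): Centre (50 mm above the stone) of the closed square hard plastic canister, 80 x 80 mm and 100 mm tall, about 0.35 kg, loose; it stands about 100 mm in front of the trivet (on the robot's side), about square to it. x and y are normal to its side faces, z up.
- skillet: Black steel skillet, 240 mm across, 48 mm deep, long handle; to be left alone. Origin: centre of its underside.
- bowl: Small porcelain bowl, 84 mm across, 40 mm high, on the stone near the robot; to be left alone. Origin: centre of its underside.
- jar: Amber glass jar, 60 mm across, 95 mm high; to be left alone. Origin: centre of its underside.
- mug: Porcelain mug, 80 mm across, 90 mm high, behind the rack; to be left alone. Origin: centre of its underside.
- cup0: Porcelain cup, 68 mm across, 58 mm high, one of the row of three on the tray of the slim shelf unit; to be left alone. Origin: centre of its underside.
- cup1: Porcelain cup, 68 mm across, 58 mm high, one of the row of three on the tray of the slim shelf unit; to be left alone. Origin: centre of its underside.
- cup2: Porcelain cup, 68 mm across, 58 mm high, one of the row of three on the tray of the slim shelf unit; to be left alone. Origin: centre of its underside.
There are look-alikes about, which are no part of the job. Leave any blue look-alike of the part that bears canister_mid alone.

How it is judged:
By the outcome, as a careful person would: the job done as asked, in the order asked, and still so for the second after the job is handed in, with the robot touching nothing.
It also fails if it takes over 48 s, if anything falls off the work surface, if the arm or the gripper's body presses on something with over 40 N, if the wrist force passes 120 N, or if a joint passes its speed limit or range.

ROBOT

A 7-joint arm with a two-finger parallel gripper is mounted at the origin on the work surface. World frame = base frame: x ahead of the robot, y to its left, z up, the work surface at z = 0. Lengths are in m, angles in rad, forces in N, time in s.
With the tool pointing down it reaches from about 0.425 to 0.875 m from the base axis. Payload 4.7 kg.
Tool frame: the origin (TCP) lies midway between the tips of the shut fingers; the grasp point (between the pads) lies 19 mm behind it; x points along the fingers, y is the direction in which the jaws open and shut, and the axes are right-handed (so a half turn about x gives the same grasp; the last joint's range is limited). The gripper opens to 87 mm and grips with 3 to 60 N. Pads are 19 mm wide; open, the fingers measure 117 mm over their backs; the gripper's body (75 mm by 190 mm) begins 51 mm behind the grasp point.
Start: joints at [-1.104, 0.321, -0.07, 1.45, 0.023, 1.371, -0.057], TCP at [0.284, 0.585, 0.189] pointing down, gripper open.
Joint ranges: [-2.86, 2.86], [-0.3, 2.09], [-1.38, 1.24], [0.06, 2.45], [-1.56, 4.7], [0.09, 2.05], [-2.69, 2.69]. Speed limits (rad/s): [2.57, 2.57, 3.14, 3.14, 3.14, 3.14, 3.14].

INTERFACE

Orientations are given as a rotation vector (axis times angle).
In Python, from bench import ctrl gives the robot as it stands. The module is installed in compiled form; this text tells all that it offers.
- The arm moves only by the shell command python3 -m jog 'ROWS' [FORCE]. ROWS is JSON, a list of rows, each an object with "rot": the turn, a rotation vector about the tool's x, y, z in units of 5 degrees (1.0 is 5 degrees), a list of three; "travel": the shift along the tool's x, y, z in units of 0.3 m (1.0 is 0.3 m), a list of three; "jaw": the closure, from -1 (fully open) to 1 (shut), so that 0 is half open. In form: [{"rot": [ax, ay, az], "travel": [tx, ty, tz], "jaw": jaw}, ...]. A call has 1 to 8 rows; each row shifts and turns the commanded pose from where the row before left it, along the tool's axes as they then stand; what a row does not reach is not made up. A row lasts 1/10 s, in which the tool goes at most 50 mm and 8.59 degrees, less where a joint would pass 70% of its speed; a pose out of reach is approached as far as the arm can. A call with a number of a shift or a turn outside -1 to 1 is refused whole. A call with a gripper value outside its range is refused whole. The fingers move at their own pace and stop on an object; FORCE is the grip in N (left out, the last holds). Time passes only in rows, so rows that do not move let the fingers close. It gives the time, the measured TCP pose, the force and the opening at its end, in the units of the state.
- ctrl.get_state(): the state, without advancing time (a new reading comes with each control period).
- ctrl.get_image(name): name is "scene" or "top" or "wrist"; returns the picture (480x640x3 uint8, red, green, blue); there is no depth.
- ctrl.camera_model(name): a dict with "mtx" (3x3 intrinsics, pixels), "extrinsics" (4x4, takes a point from world to camera coordinates); the wrist camera has in their place "hand_eye" (4x4, takes a point from camera to tool coordinates, whose origin is the TCP and whose axes are the tool frame's). Camera axes: x right, y up, looking along -z (the intrinsics and any distortion apply to the point x, -y, -z); pixel columns grow to the right and rows downward; lengths in m; the calibration is good to about 2 mm. A picture is of the moment at which its call begins: read the wrist's pose just before it. camera_model takes no time and is no camera call.
- ctrl.close_job(): hands the job in, once; it reports no verdict.
The state is a dict: "time": time; "joint_positions": joint angles; "qd": joint speeds; "joint_torque": joint torques, N m; "position": TCP position; "tool_rot": TCP orientation; "ft_force": force on the tool from outside, world axes, zero at the start; "torque": the same for the moment, N m; "grip_width": opening from 0.0 (shut) to 1.0 (fully open).
Only numpy, scipy, OpenCV 4.12 (cv2) and the standard library are available. Lean on these libraries where they do the work, as an engineer would, in place of code of your own. Each camera call takes 0.05 s, during which the arm holds its last target.

## Working session

There is one attempt and no reset: what is moved stays moved. The work goes in short steps, Python scripts to look and compute and a shell command to move; the robot and the scene stay as the last step left them, time stands still between calls to the robot, and variables do not carry over. Pictures are saved under pics/ and viewed, and the job is handed in when it is done.

```bash
mkdir -p pics; python3 - <<'E'
from bench import ctrl
import cv2,numpy as np
np.set_printoptions(precision=4,suppress=True)
s=ctrl.get_state(); print(s)
for n in ['scene','top']:
    im=ctrl.get_image(n); cv2.imwrite(f'pics/{n}0.png',im[:,:,::-1]); print(n,ctrl.camera_model(n))
print(ctrl.camera_model('wrist'))
E
```

```text
{'time': 0.0, 'joint_positions': array([-1.1039,  0.3218, -0.0701,  1.4516,  0.0226,  1.3708, -0.0569]), 'qd': array([-0.0018,  0.0008, -0.0003, -0.    ,  0.0009,  0.0007,  0.0016]), 'joint_torque': array([ -0.0009, -49.128 ,  -0.4044, -31.2531,  -0.0639,   0.0436,
         0.0002]), 'position': array([0.2841, 0.5839, 0.1875]), 'tool_rot': array([ 0.3536,  1.5418, -0.3565]), 'ft_force': array([ 0.304 ,  0.1278, -0.4873]), 'torque': array([-0.0342,  0.0209, -0.0364]), 'grip_width': 0.9967046289234931}
scene {'mtx': array([[458.004 ,   0.    , 315.08  ],
       [  0.    , 458.004 , 237.7295],
       [  0.    ,   0.    ,   1.    ]]), 'extrinsics': array([[ 0.7024,  0.7116,  0.0144, -0.332 ],
       [-0.5861,  0.5668,  0.579 ,  0.2035],
       [ 0.4039, -0.4151,  0.8152, -1.4597],
       [ 0.    ,  0.    ,  0.    ,  1.    ]])}
top {'mtx': array([[607.5063,   0.    , 317.1351],
       [  0.    , 607.5063, 242.8736],
       [  0.    ,   0.    ,   1.    ]]), 'extrinsics': array([[ 0.0208, -0.9997, -0.0146, -0.0005],
       [ 0.9976,  0.0197,  0.067 , -0.4909],
       [-0.0667, -0.016 ,  0.9976, -1.7801],
       [ 0.    ,  0.    ,  0.    ,  1.    ]])}
{'mtx': array([[350.9684,   0.    , 313.0885],
       [  0.    , 350.9684, 243.1992],
       [  0.    ,   0.    ,   1.    ]]), 'hand_eye': array([[ 0.0003,  0.2998, -0.954 , -0.1951],
       [ 1.    ,  0.0012,  0.0007, -0.0003],
       [ 0.0014, -0.954 , -0.2998, -0.0838],
       [ 0.    ,  0.    ,  0.    ,  1.    ]])}
```

View pics/scene0.png

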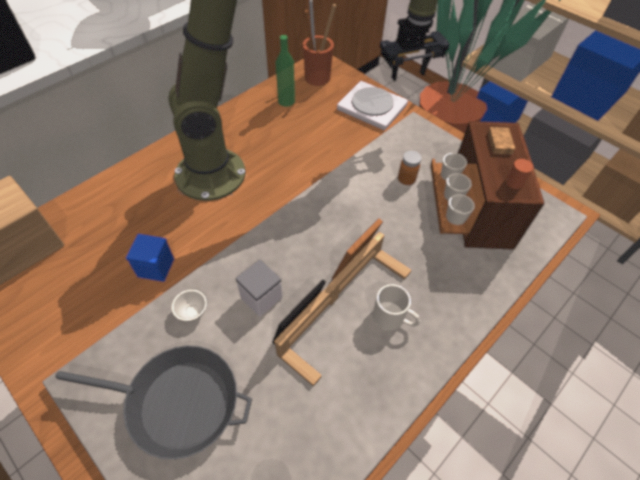

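View pics/top0.png

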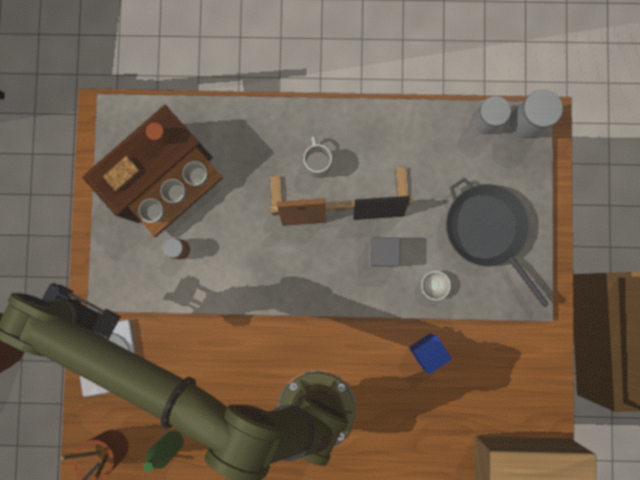

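```bash
cat > h.py <<'E'
import numpy as np,cv2
from scipy.spatial.transform import Rotation as R
from bench import ctrl
np.set_printoptions(precision=4,suppress=True)
def cam(n,st=None):
    m=ctrl.camera_model(n);K=m['mtx']
    if n=='wrist':
        T=np.eye(4);T[:3,:3]=R.from_rotvec(st['tool_rot']).as_matrix();T[:3,3]=st['position']
        C=T@m['hand_eye']
    else: C=np.linalg.inv(m['extrinsics'])
    return K,C
def ray(c,u,v):
    K,C=c; x=(u-K[0,2])/K[0,0]; y=(v-K[1,2])/K[1,1]
    d=C[:3,:3]@np.array([x,-y,-1]); return C[:3,3],d/np.linalg.norm(d)
def onz(c,u,v,z):
    o,d=ray(c,u,v); return o+d*(z-o[2])/d[2]
def proj(c,p):
    K,C=c; q=np.linalg.inv(C)@np.r_[p,1]; return np.array([K[0,0]*q[0]/-q[2]+K[0,2],K[1,1]*-q[1]/-q[2]+K[1,2]])
def tri(c1,p1,c2,p2):
    o1,d1=ray(c1,*p1);o2,d2=ray(c2,*p2)
    A=np.stack([d1,-d2],1);t=np.linalg.lstsq(A,o2-o1,rcond=None)[0]
    a=o1+d1*t[0];b=o2+d2*t[1];return (a+b)/2,np.linalg.norm(a-b)
E
python3 - <<'E'
from h import *
a=cv2.imread('pics/top0.png')[150:310,250:470]
cv2.imwrite('pics/topz.png',cv2.resize(a,None,fx=3.6,fy=3.6,interpolation=cv2.INTER_CUBIC))
a=cv2.imread('pics/scene0.png')[210:390,160:420]
cv2.imwrite('pics/scz.png',cv2.resize(a,None,fx=3,fy=3,interpolation=cv2.INTER_CUBIC))
E
```

```text
(no output)
```

View pics/topz.png

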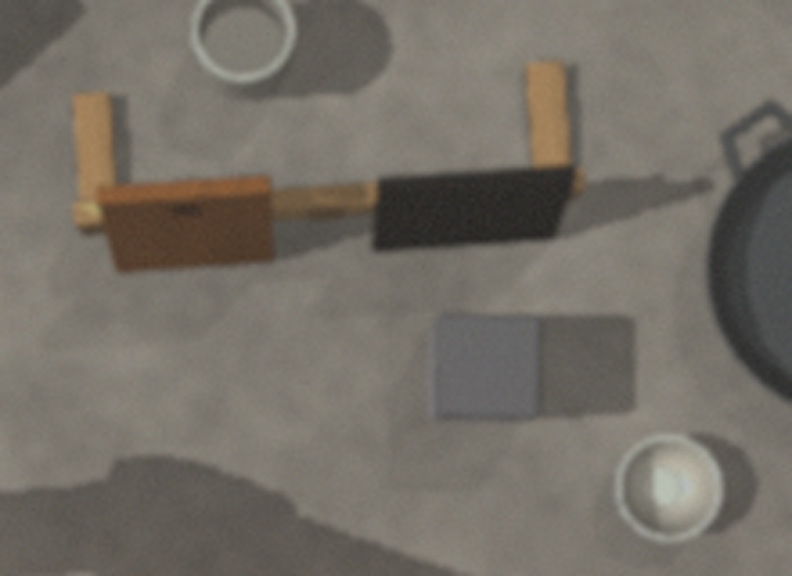

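View pics/scz.png

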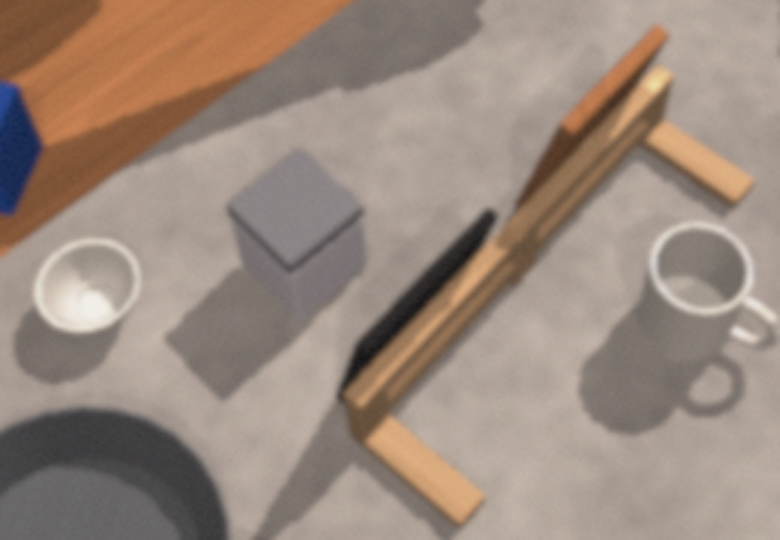

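```bash
python3 - <<'E'
from h import *
t=cam('top');s=cam('scene')
tp=lambda u,v:(250+u/3.6,150+v/3.6); sp=lambda u,v:(160+u/3,210+v/3)
print('cam',t[1][:3,3],s[1][:3,3])
C=[((435,315),(362,212)),((537,315),(291,268)),((537,418),(228,210)),((433,418),(297,150))]
for a,b in C: print('can',*tri(t,tp(*a),s,sp(*b)), onz(t,*tp(*a),.13),onz(s,*sp(*b),.13))
for n,a,b in [('trivL',(378,178),(491,212)),('trivR',(575,166),(345,385)),('boardL',(104,187),(662,30)),('boardR',(270,178),(566,124))]:
  print(n,*tri(t,tp(*a),s,sp(*b)),onz(t,*tp(*a),.175))
for n,a,z in [('tfootL',(373,250),.03),('tfootR',(556,237),.03),('bfootL',(118,271),.03),('bfootR',(273,262),.03),('footL',(93,95),.046),('footR',(547,62),.046),
  ('bowl',(669,488),.07),('bowltop',(669,435),.07),('bowlL',(617,488),.07),('mugL',(240,82),.12),('panL',(708,262),.078),('railL',(74,205),.115),('railR',(582,175),.115)]:
  print(n,onz(t,*tp(*a),z))
E
```

```text
cam [ 0.371  -0.0192  1.8088] [ 0.942  -0.485   1.0769]
can [ 0.5006 -0.1433  0.1174] 0.004385139592881846 [ 0.501  -0.1406  0.13  ] [ 0.5051 -0.1494  0.13  ]
can [ 0.5024 -0.2201  0.1258] 0.001685470439122123 [ 0.5026 -0.2189  0.13  ] [ 0.5038 -0.2219  0.13  ]
can [ 0.4238 -0.2211  0.1187] 0.00010804713922112224 [ 0.4235 -0.2198  0.13  ] [ 0.43   -0.2242  0.13  ]
can [ 0.4208 -0.1429  0.1196] 0.004589292847995097 [ 0.4218 -0.1403  0.13  ] [ 0.4251 -0.1484  0.13  ]
trivL [ 0.5973 -0.0951  0.1794] 0.006105692941576865 [ 0.6    -0.0931  0.175 ]
trivR [ 0.6124 -0.2519  0.1394] 0.01577092644017331 [ 0.6118 -0.2407  0.175 ]
boardL [0.5841 0.1094 0.2063] 0.002764871228700525 [0.5893 0.1129 0.175 ]
boardR [ 0.5928 -0.0131  0.2079] 0.00286066928947566 [ 0.5984 -0.0119  0.175 ]
tfootL [ 0.561  -0.0965  0.03  ]
tfootR [ 0.5745 -0.2455  0.03  ]
bfootL [0.5398 0.1115 0.03  ]
bfootR [ 0.5496 -0.0151  0.03  ]
footL [0.6818 0.1342 0.046 ]
footR [ 0.7156 -0.2346  0.046 ]
bowl [ 0.3721 -0.3318  0.07  ]
bowltop [ 0.414  -0.3315  0.07  ]
bowlL [ 0.3713 -0.2908  0.07  ]
mugL [0.6811 0.0132 0.12  ]
panL [ 0.5514 -0.3598  0.078 ]
railL [0.5827 0.1408 0.115 ]
railR [ 0.6137 -0.2544  0.115 ]
```

```bash
python3 - <<'E'
from h import *
s=ctrl.get_state()
print(R.from_rotvec(s['tool_rot']).as_matrix())
cv2.imwrite('pics/w0.png',ctrl.get_image('wrist')[:,:,::-1])
E
```

```text
[[-0.0006  0.4374  0.8992]
 [-0.0016  0.8992 -0.4374]
 [-1.     -0.0017  0.0001]]
```

View pics/w0.png

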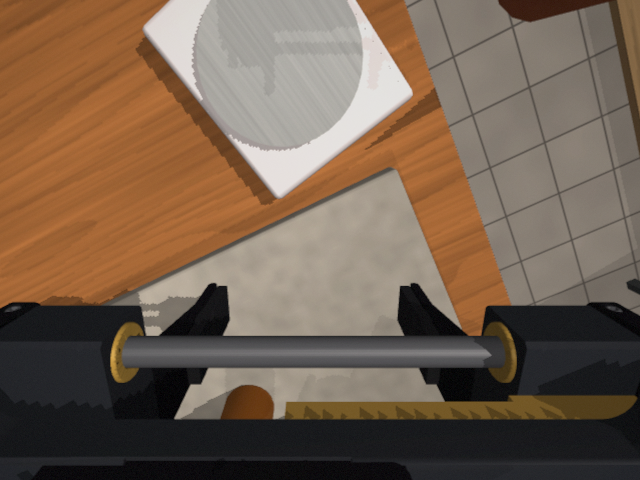

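```bash
python3 -m jog '[{"rot":[-0.87,0,0],"travel":[-0.16,0,0],"jaw":0.2},{"rot":[-0.87,0,0],"travel":[-0.16,0,0],"jaw":0.2},{"rot":[-0.87,0,0],"travel":[-0.12,0,0],"jaw":0.2},{"rot":[-0.87,0,0],"travel":[0,0,0],"jaw":0.2},{"rot":[-0.87,0,0],"travel":[0,0,0],"jaw":0.2},{"rot":[-0.87,0,0],"travel":[0,0,0],"jaw":0.2}]'; python3 -c "
from h import *
print(R.from_rotvec(ctrl.get_state()['tool_rot']).as_matrix(),ctrl.get_state()['position'])"
```

```text
time: 0.75
position: [0.2844, 0.5845, 0.3205]
tool_rot: [-0.005, 1.571, 0.005]
ft_force: [-0.8, 0.5, 0.1]
grip_width: 0.537
[[ 0.     -0.0059  1.    ]
 [-0.0001  1.      0.0059]
 [-1.     -0.0001  0.    ]] [0.2844 0.5845 0.3205]
```

```bash
python3 -m jog '[{"rot":[0,0,0],"travel":[0,-0.1,0.13],"jaw":0.2},{"rot":[0,0,0],"travel":[0,-0.1,0.13],"jaw":0.2},{"rot":[0,0,0],"travel":[0,-0.1,0.13],"jaw":0.2},{"rot":[0,0,0],"travel":[0,-0.1,0.13],"jaw":0.2},{"rot":[0,0,0],"travel":[0,-0.16,0],"jaw":0.2},{"rot":[0,0,0],"travel":[0,-0.16,0],"jaw":0.2},{"rot":[0,0,0],"travel":[0,-0.16,0],"jaw":0.2},{"rot":[0,0,0],"travel":[0,-0.16,0],"jaw":0.2}]'
python3 -m jog '[{"rot":[0,0,0],"travel":[0,-0.16,0],"jaw":0.2},{"rot":[0,0,0],"travel":[0,-0.16,0],"jaw":0.2},{"rot":[0,0,0],"travel":[0,-0.16,0],"jaw":0.2},{"rot":[0,0,0],"travel":[0,-0.16,0],"jaw":0.2},{"rot":[0,0,0],"travel":[0,-0.16,0],"jaw":0.2},{"rot":[0,0,0],"travel":[0,-0.16,0],"jaw":0.2},{"rot":[0,0,0],"travel":[0,-0.08,0],"jaw":0.2},{"rot":[0,0,0],"travel":[0,0,0],"jaw":0.2}]'
python3 - <<'E'
from h import *
s=ctrl.get_state();np.save('w1.npy',np.r_[s['position'],s['tool_rot']])
cv2.imwrite('pics/w1.png',ctrl.get_image('wrist')[:,:,::-1]);print(s['position'],s['joint_positions'])
E
```

```text
time: 1.55
position: [0.441, 0.2708, 0.3202]
tool_rot: [-0.002, 1.571, 0.002]
ft_force: [1.1, 0.3, 0.7]
grip_width: 0.399
time: 2.35
position: [0.4416, -0.0436, 0.3208]
tool_rot: [0.004, 1.57, -0.004]
ft_force: [-0.2, 0.8, -0.6]
grip_width: 0.396
[ 0.4416 -0.0436  0.3208] [-0.4212 -0.1837  0.393   1.7119  0.0702  1.5989  1.5334]
```

View pics/w1.png

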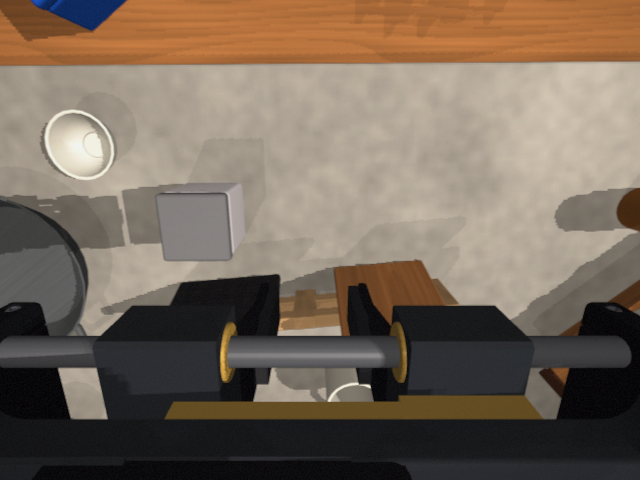

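```bash
python3 - <<'E'
from h import *
a=cv2.imread('pics/w1.png')[170:340,100:450]
cv2.imwrite('pics/w1z.png',cv2.resize(a,None,fx=2.2,fy=2.2,interpolation=cv2.INTER_CUBIC))
E
```

```text
(no output)
```

View pics/w1z.png

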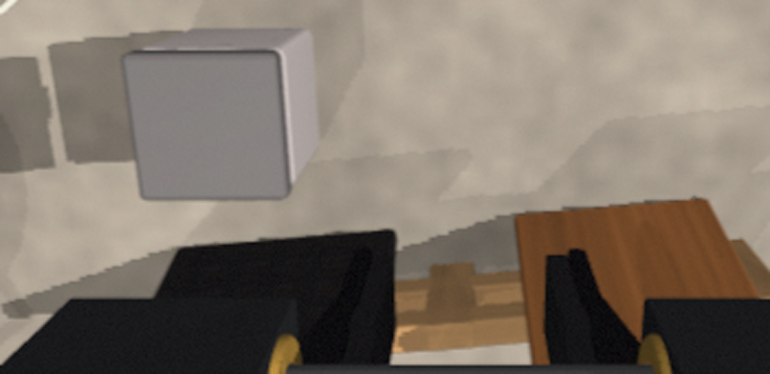

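```bash
python3 - <<'E'
from h import *
s=np.load('w1.npy');c=cam('wrist',dict(position=s[:3],tool_rot=s[3:]));t=cam('top')
p=lambda u,v:(100+u/2.2,170+v/2.2);tp=lambda u,v:(250+u/3.6,150+v/3.6)
for a,b in [((124,54),(537,418)),((278,51),(433,418)),((290,196),(435,315)),((141,198),(537,315))]: print(onz(c,*p(*a),.13),*tri(c,p(*a),t,tp(*b)))
for n,a,z in [('bot nl',(313,32),.03),('bot fl',(320,135),.03),('triv',(182,248),.033),('triv',(393,231),.033),('board',(516,213),.033),('board',(708,199),.033)]: print(n,onz(c,*p(*a),z))
E
```

```text
[ 0.4217 -0.2166  0.13  ] [ 0.4236 -0.2212  0.1196] 0.0004346343333936962
[ 0.4207 -0.1392  0.13  ] [ 0.422  -0.1409  0.1227] 0.00026504923018279
[ 0.498 -0.139  0.13 ] [ 0.5018 -0.1415  0.1198] 0.00022647330268604234
[ 0.4986 -0.2184  0.13  ] [ 0.5021 -0.2206  0.1232] 0.0026718008999941736
bot nl [ 0.4252 -0.1411  0.03  ]
bot fl [ 0.4922 -0.1411  0.03  ]
triv [ 0.5704 -0.2394  0.033 ]
triv [ 0.5588 -0.0955  0.033 ]
board [ 0.5464 -0.0127  0.033 ]
board [0.5372 0.1151 0.033 ]
```

```bash
python3 -m jog '[{"rot":[0,0,0],"travel":[0,-0.145,0.013],"jaw":0.2},{"rot":[0,0,0],"travel":[0,-0.145,0.013],"jaw":0.2},{"rot":[0,0,0],"travel":[0,-0.145,0.013],"jaw":0.2},{"rot":[0,0,0],"travel":[0,-0.145,0.013],"jaw":0.2},{"rot":[0,0,0],"travel":[0,-0.145,0.012],"jaw":0.2},{"rot":[0.96,0,0],"travel":[0,0,0],"jaw":0.2},{"rot":[0.96,0,0],"travel":[0,0,0],"jaw":0.2},{"rot":[0.96,0,0],"travel":[0,0,0],"jaw":0.2}]'
python3 -m jog '[{"rot":[0.96,0,0],"travel":[0,0,0],"jaw":0.2},{"rot":[0.96,0,0],"travel":[0,0,0],"jaw":0.2},{"rot":[0.96,0,0],"travel":[0,0,0],"jaw":0.2},{"rot":[0.96,0,0],"travel":[0,0,0],"jaw":0.2},{"rot":[0.96,0,0],"travel":[0,0,0],"jaw":0.2},{"rot":[0.96,0,0],"travel":[0,0,0],"jaw":0.2},{"rot":[0.96,0,0],"travel":[0,0,0],"jaw":0.2},{"rot":[0.96,0,0],"travel":[0,0,0],"jaw":0.2}]'
python3 -m jog '[{"rot":[0.96,0,0],"travel":[0,0,0],"jaw":0.2},{"rot":[0.96,0,0],"travel":[0,0,0],"jaw":0.2},{"rot":[0.96,0,0],"travel":[0,0,0],"jaw":0.2},{"rot":[0.96,0,0],"travel":[0,0,0],"jaw":0.2},{"rot":[0.96,0,0],"travel":[0,0,0],"jaw":0.2},{"rot":[0.96,0,0],"travel":[0,0,0],"jaw":0.2},{"rot":[0.96,0,0],"travel":[0,0,0],"jaw":0.2},{"rot":[0,0,0],"travel":[0,0,0],"jaw":0.2}]'
python3 - <<'E'
from h import *
s=ctrl.get_state();np.save('w2.npy',np.r_[s['position'],s['tool_rot']])
cv2.imwrite('pics/w2.png',ctrl.get_image('wrist')[:,:,::-1]);print(s['position'],s['joint_positions'],R.from_rotvec(s['tool_rot']).as_matrix())
E
```

```text
time: 3.2
position: [0.4628, -0.2548, 0.3199]
tool_rot: [0.197, 1.563, -0.196]
ft_force: [-0.2, -0.1, -0.6]
grip_width: 0.398
time: 4.0
position: [0.4629, -0.2543, 0.3201]
tool_rot: [0.718, 1.45, -0.717]
ft_force: [1.1, -0.2, 0.1]
grip_width: 0.401
time: 4.8
position: [0.4628, -0.2546, 0.3201]
tool_rot: [1.159, 1.242, -1.159]
ft_force: [-0.2, 0.2, 0.2]
grip_width: 0.399
[ 0.4628 -0.2546  0.3201] [-0.2521  0.0137  0.7205  1.5498 -0.0095  1.5822  0.5367] [[-0.0004  0.9977  0.0683]
 [ 0.0007  0.0683 -0.9977]
 [-1.     -0.0004 -0.0007]]
```

View pics/w2.png

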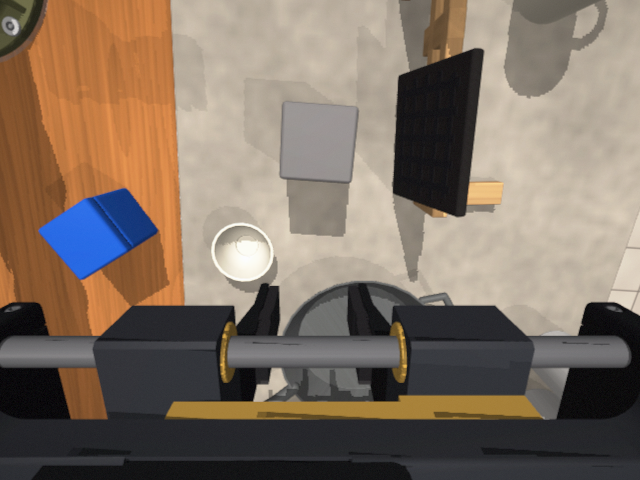

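```bash
python3 - <<'E'
from h import *
s=np.load('w2.npy');c=cam('wrist',dict(position=s[:3],tool_rot=s[3:]));t=cam('top')
tp=lambda u,v:(250+u/3.6,150+v/3.6)
for a in [(286,101),(357,107),(351,182),(280,176)]: print(onz(c,*a,.13))
for a,b in [((482,50),(378,178)),((466,215),(575,166))]:print('tt',onz(c,*a,.176),*tri(c,a,t,tp(*b)))
E
```

```text
[ 0.4262 -0.1427  0.13  ]
[ 0.4991 -0.1435  0.13  ]
[ 0.5005 -0.22    0.13  ]
[ 0.423  -0.2188  0.13  ]
tt [ 0.5969 -0.0939  0.176 ] [ 0.6003 -0.0928  0.1691] 0.001448587977413572
tt [ 0.6118 -0.2389  0.176 ] [ 0.6119 -0.2398  0.1756] 0.0016654374387604291
```

```bash
python3 -m jog '[{"rot":[0,0,0],"travel":[0.16,0,0],"jaw":0.2},{"rot":[0,0,0],"travel":[0.16,0,0],"jaw":0.2},{"rot":[0,0,0],"travel":[0.16,0,0],"jaw":0.2},{"rot":[0,0,0],"travel":[0.16,0,0],"jaw":0.2},{"rot":[0,0,0],"travel":[0.14,0,0],"jaw":0.2},{"rot":[0,0,0],"travel":[0.045,0,0],"jaw":0.2},{"rot":[0,0,0],"travel":[0,0,0],"jaw":0.2}]'
python3 - <<'E'
from h import *
for n in ['scene','wrist']: cv2.imwrite(f'pics/{n}3.png',ctrl.get_image(n)[:,:,::-1])
print(ctrl.get_state()['joint_positions'])
E
```

```text
time: 5.55
position: [0.4608, -0.2554, 0.0716]
tool_rot: [1.158, 1.244, -1.162]
ft_force: [-0.1, 0.3, 1.6]
grip_width: 0.396
[-0.2046  0.1789  0.7275  1.9128 -0.1339  1.0956  0.6428]
```

View pics/scene3.png

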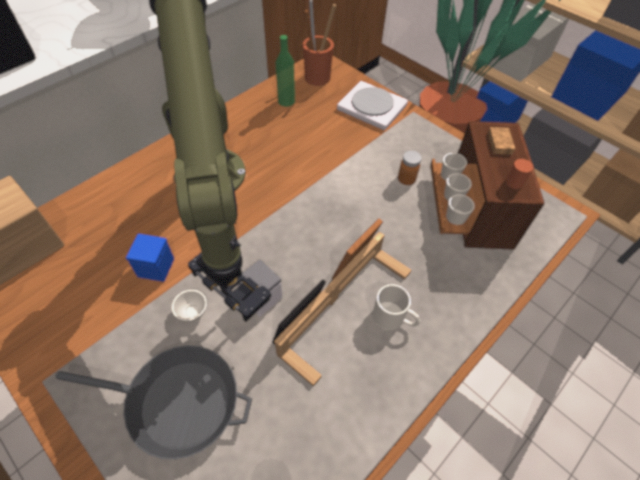

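View pics/wrist3.png

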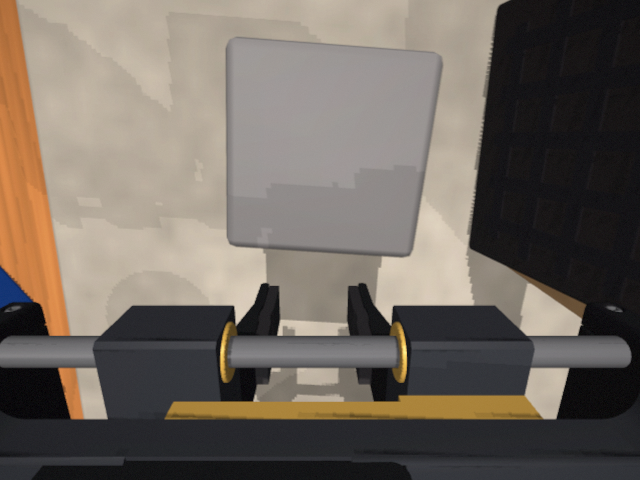

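```bash
python3 -m jog '[{"rot":[0,0,0],"travel":[0,0,-0.03],"jaw":0.2},{"rot":[0,0,0],"travel":[0,0,-0.03],"jaw":0.2},{"rot":[0,0,0],"travel":[0,0,-0.03],"jaw":0.2},{"rot":[0,0,0],"travel":[0,0,-0.04],"jaw":0.2},{"rot":[0,0,0],"travel":[0,0,-0.04],"jaw":0.2},{"rot":[0,0,0],"travel":[0,0,-0.04],"jaw":0.2},{"rot":[0,0,0],"travel":[0,0,-0.04],"jaw":0.2},{"rot":[0,0,0],"travel":[0,0,-0.03],"jaw":0.2}]'
python3 - <<'E'
from h import *
s=ctrl.get_state()
for n in ['scene','wrist']: cv2.imwrite(f'pics/{n}4.png',ctrl.get_image(n)[:,:,::-1])
print(s['joint_positions'],s['ft_force'])
E
```

```text
time: 6.45
position: [0.4575, -0.1729, 0.0744]
tool_rot: [1.161, 1.236, -1.159]
ft_force: [0.3, -4.1, 4.1]
grip_width: 0.399
[-0.3345  0.066   0.668   2.0053 -0.0459  1.0813  0.4201] [ 0.3109 -4.1313  4.0968]
```

View pics/wrist4.png

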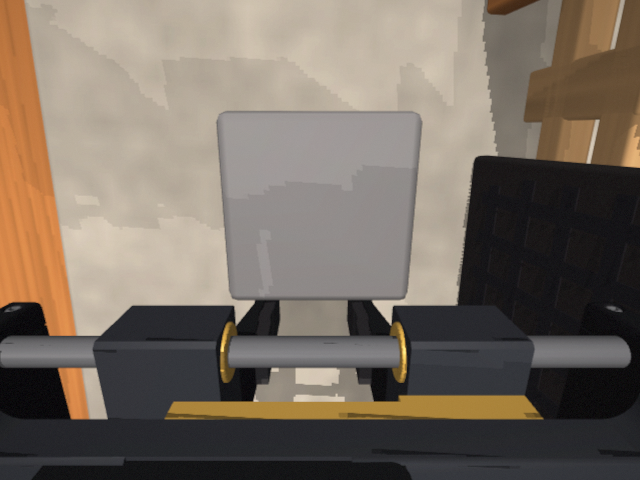

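View pics/scene4.png

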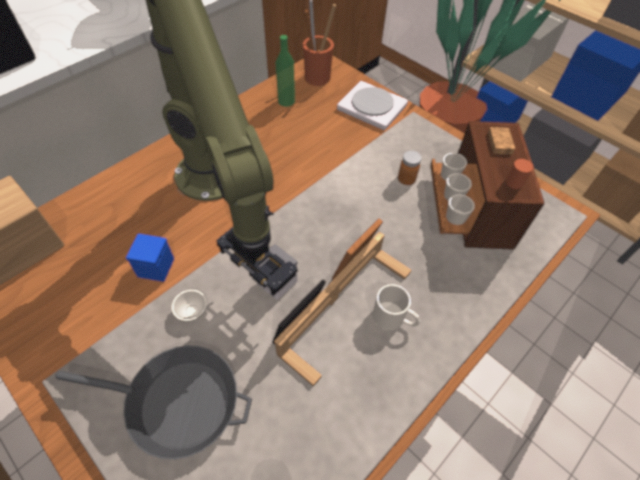

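```bash
python3 -m jog '[{"rot":[0,0,0],"travel":[0,0,-0.04],"jaw":0.2},{"rot":[0,0,0],"travel":[0.003,0,-0.045],"jaw":0.2},{"rot":[0,0,0],"travel":[0,0,-0.045],"jaw":0.2},{"rot":[0,0,0],"travel":[0,0,-0.045],"jaw":0.2},{"rot":[0,0,0],"travel":[0,0,-0.045],"jaw":0.2},{"rot":[0,0,0],"travel":[0,0,-0.045],"jaw":0.2},{"rot":[0,0,0],"travel":[0,0,-0.045],"jaw":0.2},{"rot":[0,0,0],"travel":[0,0,-0.04],"jaw":0.2}]'
python3 - <<'E'
from h import *
s=ctrl.get_state()
cv2.imwrite(f'pics/wrist5.png',ctrl.get_image('wrist')[:,:,::-1])
print(s['joint_positions'],s['ft_force'],R.from_rotvec(s['tool_rot']).as_matrix())
E
```

```text
time: 7.35
position: [0.4498, -0.0684, 0.0726]
tool_rot: [1.161, 1.238, -1.161]
ft_force: [-0.4, -5.7, 4.7]
grip_width: 0.399
[-0.4605 -0.0174  0.5528  2.0764  0.0114  1.0791  0.1519] [-0.3739 -5.658   4.6671] [[ 0.0008  0.9979  0.065 ]
 [-0.001   0.065  -0.9979]
 [-1.      0.0008  0.0011]]
```

View pics/wrist5.png

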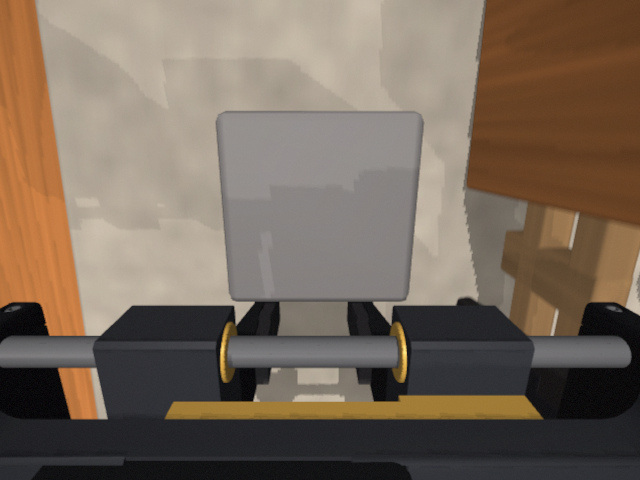

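```bash
python3 -m jog '[{"rot":[0,0,0],"travel":[0,0,-0.035],"jaw":0.2},{"rot":[0,0,0],"travel":[0,0,-0.045],"jaw":0.2},{"rot":[0,0,0],"travel":[0,0,-0.045],"jaw":0.2},{"rot":[0,0,0],"travel":[0,0,-0.04],"jaw":0.2},{"rot":[0,0,0],"travel":[0,0,-0.025],"jaw":0.2},{"rot":[0,0,0],"travel":[0,0,-0.01],"jaw":0.2},{"rot":[0,0,0],"travel":[0,0,0],"jaw":0.2}]'
python3 - <<'E'
from h import *
s=ctrl.get_state();np.save('w6.npy',np.r_[s['position'],s['tool_rot']])
cv2.imwrite(f'pics/wrist6.png',ctrl.get_image('wrist')[:,:,::-1])
print(s['joint_positions'],s['ft_force'],R.from_rotvec(s['tool_rot']).as_matrix())
E
```

```text
time: 8.1
position: [0.4453, -0.0075, 0.0719]
tool_rot: [1.161, 1.241, -1.16]
ft_force: [0.8, -1.4, -0.0]
grip_width: 0.4
[-0.5263 -0.0358  0.4798  2.0943  0.0181  1.0796  0.0108] [ 0.7669 -1.3941 -0.0084] [[-0.0006  0.9978  0.066 ]
 [ 0.0006  0.066  -0.9978]
 [-1.     -0.0005 -0.0006]]
```

View pics/wrist6.png

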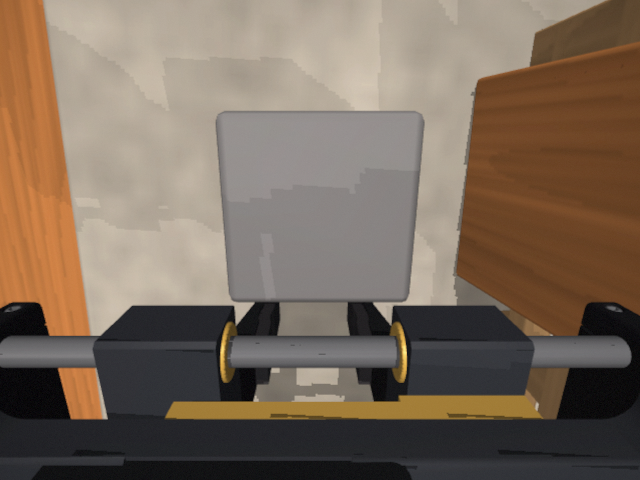

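```bash
python3 -m jog '[{"rot":[0,0,0],"travel":[0,0,0.05],"jaw":0.2},{"rot":[0,0,0],"travel":[0,0,0.15],"jaw":0.2},{"rot":[0,0,0],"travel":[-0.05,0,0.15],"jaw":1},{"rot":[0,0,0],"travel":[-0.12,0,0.11],"jaw":1},{"rot":[0,0,0],"travel":[-0.16,0,0],"jaw":1},{"rot":[0,0,0],"travel":[-0.16,0,0],"jaw":1},{"rot":[0,0,0],"travel":[-0.16,0,0],"jaw":1},{"rot":[0,0,0],"travel":[-0.1,0,0],"jaw":1}]'
python3 -m jog '[{"rot":[-0.96,0,0],"travel":[0,0,0],"jaw":1},{"rot":[-0.96,0,0],"travel":[0,0,0],"jaw":1},{"rot":[-0.96,0,0],"travel":[0,0,0],"jaw":1},{"rot":[-0.96,0,0],"travel":[0,0,0],"jaw":1},{"rot":[-0.96,0,0],"travel":[0,0,0],"jaw":1},{"rot":[-0.96,0,0],"travel":[0,0,0],"jaw":1},{"rot":[-0.96,0,0],"travel":[0,0,0],"jaw":1},{"rot":[-0.96,0,0],"travel":[0,0,0],"jaw":1}]'
python3 -m jog '[{"rot":[-0.96,0,0],"travel":[0,0,0],"jaw":1},{"rot":[-0.96,0,0],"travel":[0,0,0],"jaw":1},{"rot":[-0.96,0,0],"travel":[0,0,0],"jaw":1},{"rot":[-0.96,0,0],"travel":[0,0,0],"jaw":1},{"rot":[-0.96,0,0],"travel":[0,0,0],"jaw":1},{"rot":[-0.96,0,0],"travel":[0,0,0],"jaw":1},{"rot":[-0.96,0,0],"travel":[0,0,0],"jaw":1},{"rot":[-0.96,0,0],"travel":[0,0,0],"jaw":1}]'
python3 -m jog '[{"rot":[-0.96,0,0],"travel":[0,0,0],"jaw":1},{"rot":[-0.96,0,0],"travel":[0,0,0],"jaw":1},{"rot":[-0.96,0,0],"travel":[0,0,0],"jaw":1},{"rot":[0,0,0],"travel":[0,0,0],"jaw":1}]'
python3 - <<'E'
from h import *
s=ctrl.get_state();np.save('w7.npy',np.r_[s['position'],s['tool_rot']])
for n in ['wrist','top','scene']: cv2.imwrite(f'pics/{n}7.png',ctrl.get_image(n)[:,:,::-1])
print(s['position'],s['joint_positions'],R.from_rotvec(s['tool_rot']).as_matrix())
a=cv2.imread('pics/top7.png')[150:310,250:470]
cv2.imwrite('pics/top7z.png',cv2.resize(a,None,fx=3.6,fy=3.6,interpolation=cv2.INTER_CUBIC))
E
```

```text
time: 8.95
position: [0.4553, -0.1453, 0.3005]
tool_rot: [1.164, 1.238, -1.157]
ft_force: [0.7, 0.6, -0.8]
grip_width: 0.019
time: 9.75
position: [0.4544, -0.1449, 0.2966]
tool_rot: [0.65, 1.473, -0.648]
ft_force: [-0.4, -0.1, 0.6]
grip_width: 0.007
time: 10.55
position: [0.4543, -0.1449, 0.2966]
tool_rot: [0.128, 1.568, -0.125]
ft_force: [0.2, -0.4, -0.6]
grip_width: 0.002
time: 10.95
position: [0.4544, -0.145, 0.2967]
tool_rot: [-0.067, 1.57, 0.07]
ft_force: [-0.2, 0.4, 0.4]
grip_width: 0.005
[ 0.4544 -0.145   0.2967] [-0.5395 -0.1422  0.7181  1.7021  0.092   1.548   1.8293] [[-0.0008 -0.0871  0.9962]
 [ 0.0016  0.9962  0.0871]
 [-1.      0.0016 -0.0006]]
```

View pics/wrist7.png

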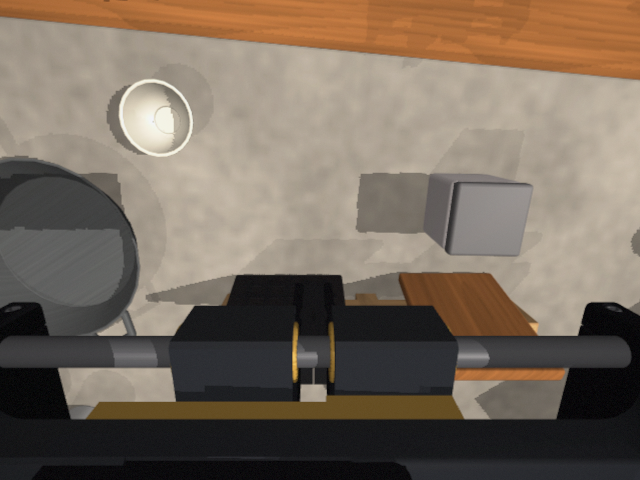

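View pics/top7z.png

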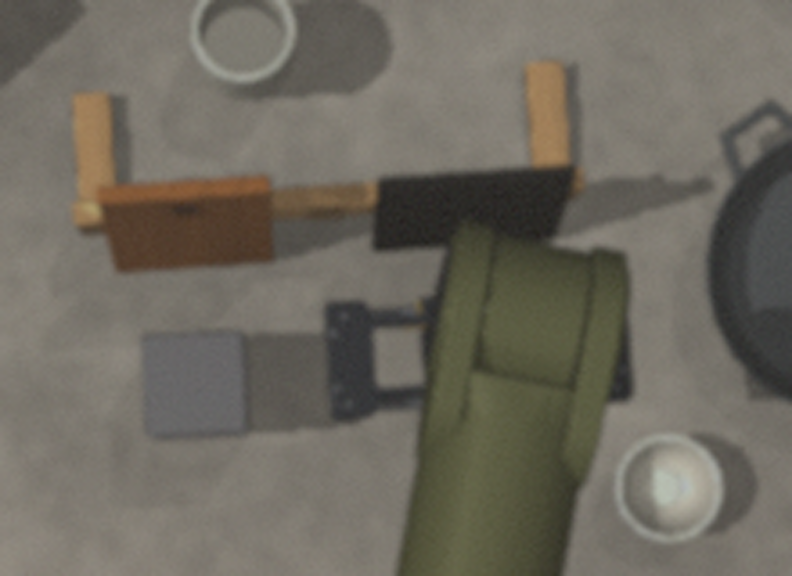

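View pics/scene7.png

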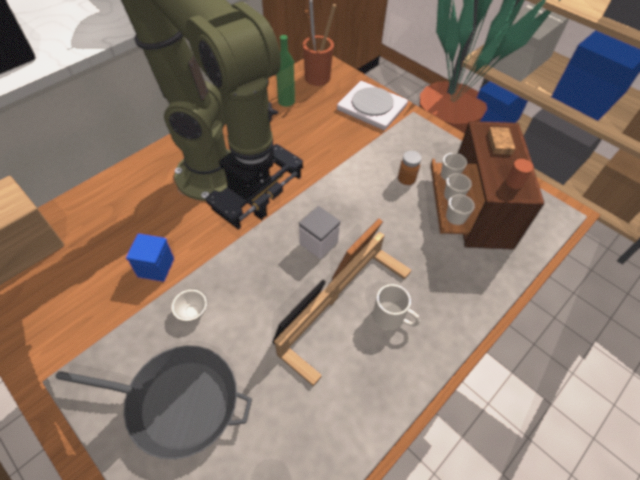

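```bash
python3 -m jog '[{"rot":[0,0,0],"travel":[0,-0.031,0.152],"jaw":1},{"rot":[0,0,0],"travel":[0,-0.031,0.152],"jaw":1},{"rot":[0,0,0],"travel":[0,-0.031,0.152],"jaw":1},{"rot":[0,0,0],"travel":[0,-0.031,0.152],"jaw":1},{"rot":[0,0,0],"travel":[0,0,0],"jaw":1},{"rot":[0,0,0],"travel":[0.14,0,0],"jaw":1},{"rot":[0,0,0],"travel":[0.1,0,0],"jaw":1},{"rot":[0,0,0],"travel":[0,0,0],"jaw":1}]'
python3 - <<'E'
from h import *
s=ctrl.get_state();np.save('w8.npy',np.r_[s['position'],s['tool_rot']])
for n in ['wrist','top','scene']: cv2.imwrite(f'pics/{n}8.png',ctrl.get_image(n)[:,:,::-1])
print(s['position'],s['joint_positions'])
a=cv2.imread('pics/scene8.png')[210:390,160:420]
cv2.imwrite('pics/sc8z.png',cv2.resize(a,None,fx=3,fy=3,interpolation=cv2.INTER_CUBIC))
E
```

```text
time: 11.9
position: [0.6368, -0.1656, 0.2204]
tool_rot: [-0.065, 1.578, 0.069]
ft_force: [0.6, -0.0, -0.4]
grip_width: 0.006
[ 0.6368 -0.1656  0.2204] [-0.3817  0.4149  0.8213  1.3973 -0.3002  1.4666  2.0863]
```

View pics/wrist8.png

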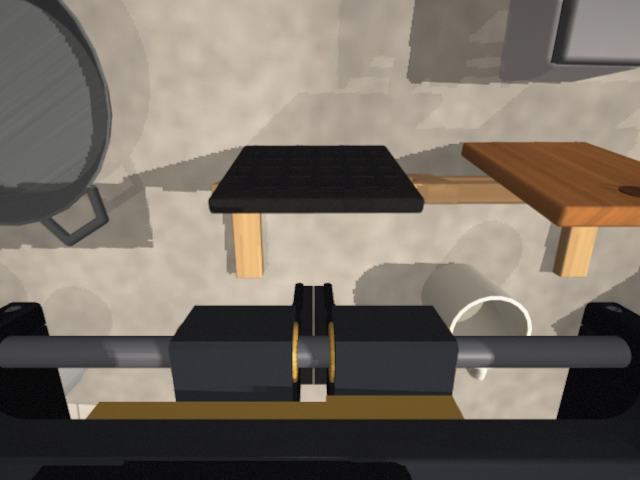

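View pics/sc8z.png

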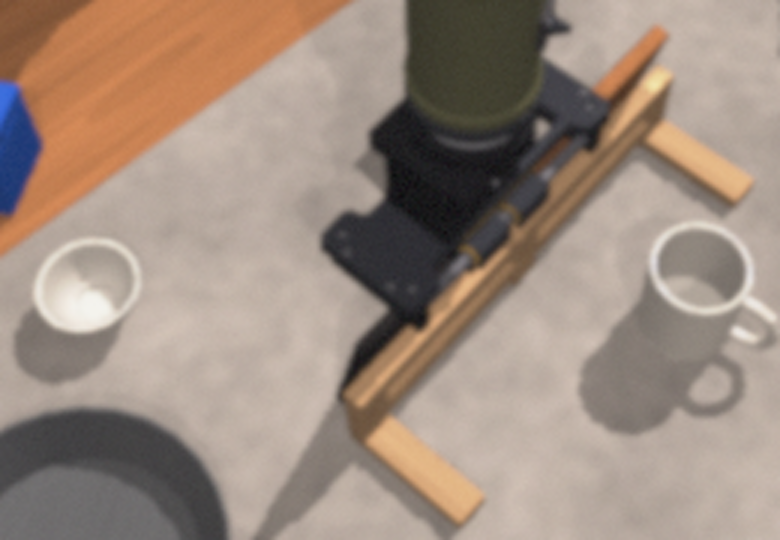

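```bash
python3 - <<'E'
from h import *
s=np.load('w8.npy');c=cam('wrist',dict(position=s[:3],tool_rot=s[3:]))
for a in [(211,210),(423,210),(218,197),(418,197)]: print(onz(c,*a,.172),onz(c,*a,.178))
for y in (-.15,): 
  for x in (.62,.63,.64):print(x,proj(c,np.array([x,-.166,.147])))
E
```

```text
[ 0.6106 -0.24    0.172 ] [ 0.6092 -0.2383  0.178 ]
[ 0.5981 -0.0906  0.172 ] [ 0.5971 -0.0927  0.178 ]
[ 0.6009 -0.2351  0.172 ] [ 0.5998 -0.2336  0.178 ]
[ 0.5893 -0.0957  0.172 ] [ 0.5884 -0.0976  0.178 ]
0.62 [314.0474 223.0021]
0.63 [312.9841 235.1811]
0.64 [311.9427 247.1092]
```

```bash
python3 -m jog '[{"rot":[0,0,0],"travel":[0.12,0,0],"jaw":1},{"rot":[0,0,0],"travel":[0.12,0,0],"jaw":1},{"rot":[0,0,0],"travel":[0,0,0],"jaw":1},{"rot":[0,0,0],"travel":[0,0,-0.04],"jaw":1},{"rot":[0,0,0],"travel":[0,0,-0.03],"jaw":1},{"rot":[0,0,0],"travel":[0,0,-0.03],"jaw":1},{"rot":[0,0,0],"travel":[0,0,-0.03],"jaw":1}]'
python3 - <<'E'
from h import *
s=ctrl.get_state()
for n in ['wrist','scene']: cv2.imwrite(f'pics/{n}9.png',ctrl.get_image(n)[:,:,::-1])
print(s['position'],s['joint_positions'],s['ft_force'])
E
```

```text
time: 12.75
position: [0.6009, -0.1709, 0.1549]
tool_rot: [-0.068, 1.567, 0.068]
ft_force: [-0.0, -0.2, -0.2]
grip_width: 0.003
[ 0.6009 -0.1709  0.1549] [-0.4214  0.3598  0.8293  1.5927 -0.2733  1.3073  2.1041] [-0.0352 -0.1535 -0.1529]
```

View pics/wrist9.png

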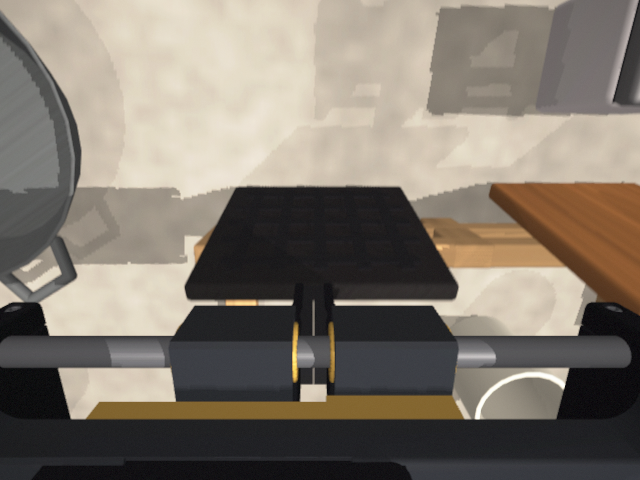

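```bash
python3 -m jog '[{"rot":[0,0,0],"travel":[0,0,-0.03],"jaw":1},{"rot":[0,0,0],"travel":[0,0,-0.03],"jaw":1},{"rot":[0,0,0],"travel":[0,0,-0.03],"jaw":1}]'
python3 - <<'E'
from h import *
s=ctrl.get_state()
for n in ['wrist','scene']: cv2.imwrite(f'pics/{n}10.png',ctrl.get_image(n)[:,:,::-1])
print(s['position'],s['joint_positions'],s['ft_force'])
E
```

```text
time: 13.15
position: [0.573, -0.1729, 0.1531]
tool_rot: [-0.068, 1.57, 0.068]
ft_force: [-0.6, 0.4, -0.5]
grip_width: 0.011
[ 0.573  -0.1729  0.1531] [-0.4504  0.2987  0.8449  1.6593 -0.231   1.2882  2.0948] [-0.5749  0.3704 -0.5147]
```

View pics/wrist10.png

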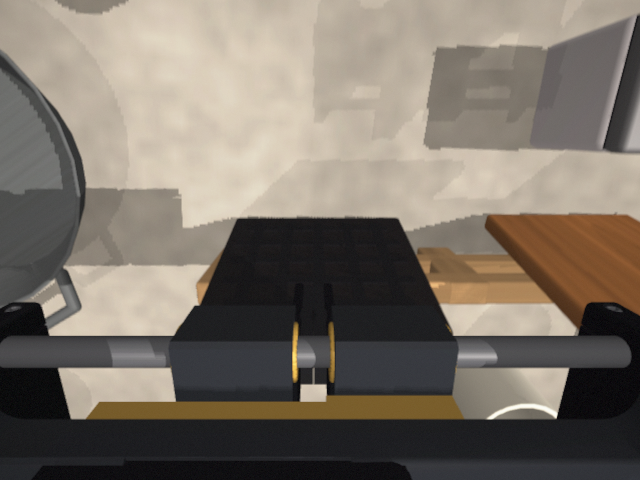

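View pics/scene10.png

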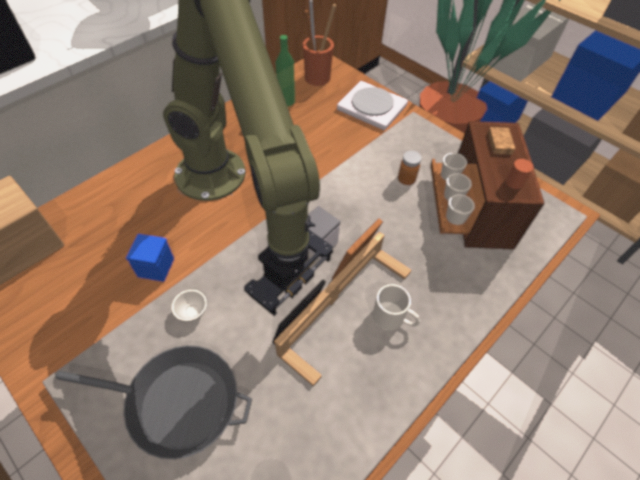

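```bash
python3 - <<'E'
from h import *
s=np.load('w8.npy');c=cam('wrist',dict(position=s[:3],tool_rot=s[3:]))
print('tip8',proj(c,s[:3]))
for P,rv in [([0.6009,-.1709,.1549],[-.068,1.567,.068]),([.573,-.1729,.1531],[-.068,1.57,.068])]:
  c=cam('wrist',dict(position=np.array(P),tool_rot=np.array(rv)))
  print(proj(c,np.array(P)),'rear top L/R',proj(c,np.array([.6097,-.239,.176])),proj(c,np.array([.597,-.092,.176])),'foot',proj(c,np.array([.5704,-.2394,.033])),proj(c,np.array([.5588,-.0955,.033])))
for n in (9,10):
  a=cv2.imread(f'pics/wrist{n}.png')[180:340,170:470]
  cv2.imwrite(f'pics/w{n}z.png',cv2.resize(np.clip(a.astype(float)*2.5,0,255).astype(np.uint8),None,fx=2.6,fy=2.6))
a=cv2.imread('pics/scene10.png')[210:390,160:420]
cv2.imwrite('pics/sc10z.png',cv2.resize(a,None,fx=3,fy=3,interpolation=cv2.INTER_CUBIC))
E
```

```text
tip8 [313.0057 278.9706]
[313.0057 278.9706] rear top L/R [187.6554 299.3981] [457.2646 299.1304] foot [240.1977 187.9275] [400.2037 188.6861]
[313.0057 278.9706] rear top L/R [191.1716 345.5165] [451.7783 345.2316] foot [241.3149 218.9939] [397.9212 219.7033]
```

View pics/w9z.png

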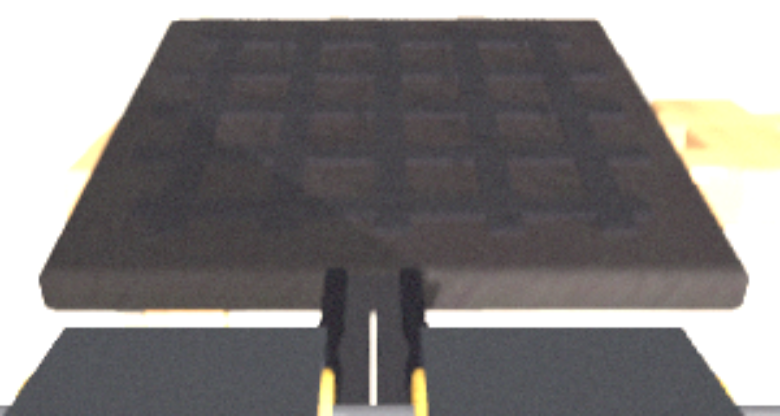

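View pics/w10z.png

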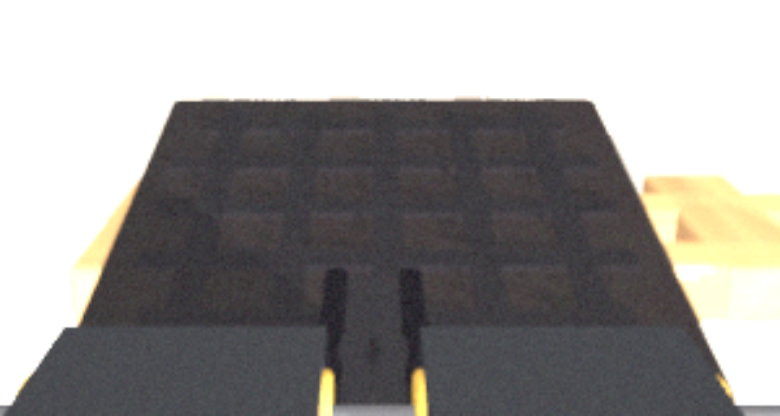

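View pics/sc10z.png

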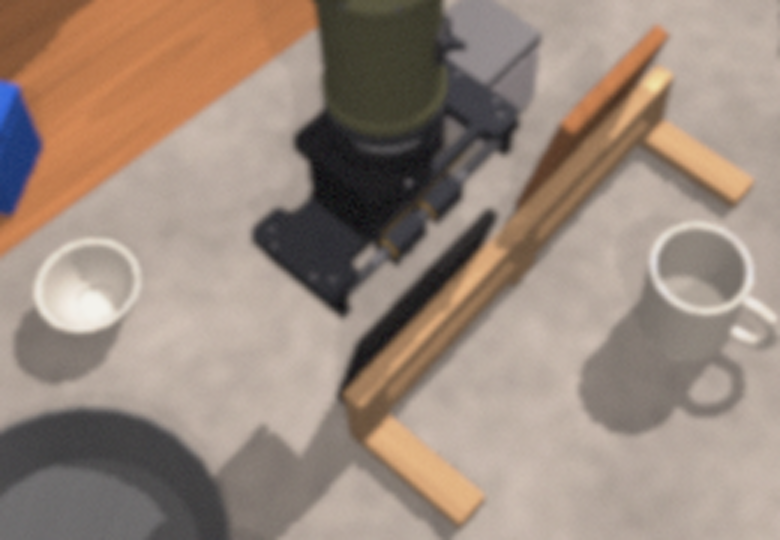

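```bash
python3 - <<'E'
from h import *
def C(P,rv): return cam('wrist',dict(position=np.array(P),tool_rot=np.array(rv)))
w2=np.load('w2.npy');w8=np.load('w8.npy')
c2=C(w2[:3],w2[3:]);c8=C(w8[:3],w8[3:]);c9=C([0.6009,-.1709,.1549],[-.068,1.567,.068])
# rear lower line of edge face: right end (-y), left end
print('8-9',*tri(c8,(211,210),c9,(187,298)),*tri(c8,(423,210),c9,(457,298)))
print('2-8',*tri(c2,(466,215),c8,(211,210)),*tri(c2,(482,50),c8,(423,210)))
print('2-9',*tri(c2,(466,215),c9,(187,298)),*tri(c2,(482,50),c9,(457,298)))
E
```

```text
8-9 [ 0.6101 -0.2398  0.1737] 0.0006144014216843125 [ 0.598  -0.0907  0.1725] 0.00024375159087797657
2-8 [ 0.6063 -0.2348  0.1911] 0.0001481052339602792 [ 0.5965 -0.0937  0.1805] 0.00036434732141802794
2-9 [ 0.6106 -0.2384  0.1769] 0.004309907473829687 [ 0.5965 -0.0932  0.1778] 0.001894172217044538
```

```bash
python3 - <<'E'
from h import *
a=cv2.imread('pics/wrist8.png')[130:320,180:480]
cv2.imwrite('pics/w8z.png',cv2.resize(np.clip(a.astype(float)*2.,0,255).astype(np.uint8),None,fx=2.6,fy=2.6))
for n in ['wrist','top']: cv2.imwrite(f'pics/{n}11.png',ctrl.get_image(n)[:,:,::-1])
s=ctrl.get_state();print(s['position'],s['ft_force'],s['time'])
E
```

```text
[ 0.5738 -0.1726  0.1533] [-0.8386  0.4086 -0.2289] 13.35
```

View pics/w8z.png

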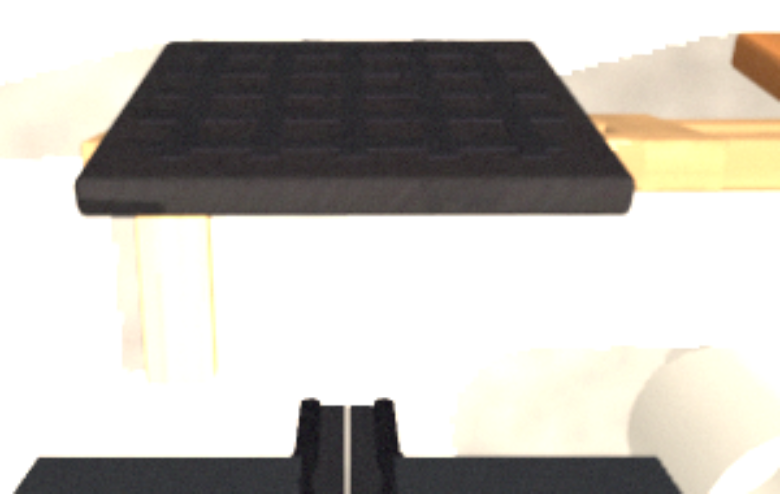

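View pics/top11.png

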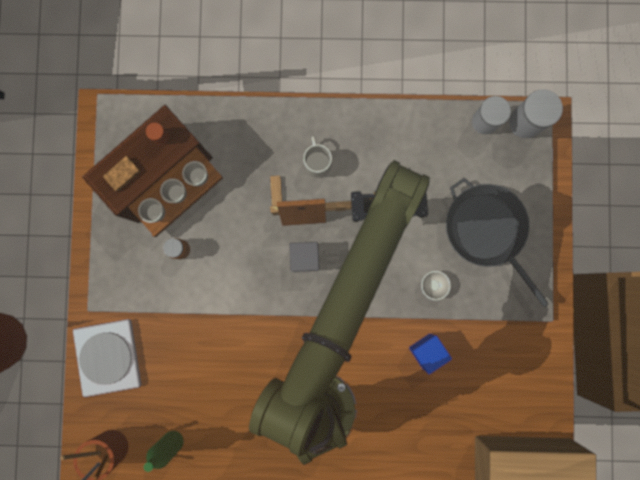

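```bash
python3 - <<'E'
from h import *
s=ctrl.get_state();p=s['position']
for n in ['top','scene']:
  c=cam(n)
  for dz in (0,.03,.07,.1,.13): print(n,dz,proj(c,p+[0,0,dz]), 'body +-y',proj(c,p+[-.0083,.095,dz]),proj(c,p+[.0083,-.095,dz]))
a=cv2.imread('pics/top11.png')[150:310,250:470]
cv2.imwrite('pics/top11z.png',cv2.resize(a,None,fx=3.6,fy=3.6,interpolation=cv2.INTER_CUBIC))
E
```

```text
top 0 [383.5393 210.5712] body +-y [348.7574 212.9283] [418.3615 208.2114]
top 0.03 [384.5936 209.2316] body +-y [349.1739 211.6327] [420.0551 206.8277]
top 0.07 [386.061  207.3672] body +-y [349.7535 209.8295] [422.4124 204.9019]
top 0.1 [387.2107 205.9064] body +-y [350.2076 208.4167] [424.2593 203.3929]
top 0.13 [388.4053 204.3885] body +-y [350.6794 206.9488] [426.1785 201.825 ]
scene 0 [293.0615 300.7301] body +-y [320.2775 273.1856] [263.4895 330.659 ]
scene 0.03 [292.7226 294.3591] body +-y [320.5865 266.4326] [262.3854 324.7645]
scene 0.07 [292.2443 285.367 ] body +-y [321.0216 256.9235] [260.8231 316.4237]
scene 0.1 [291.864  278.2177] body +-y [321.3668 249.3816] [259.5777 309.7745]
scene 0.13 [291.4636 270.6906] body +-y [321.7293 241.4588] [258.2633 302.7568]
```

View pics/top11z.png

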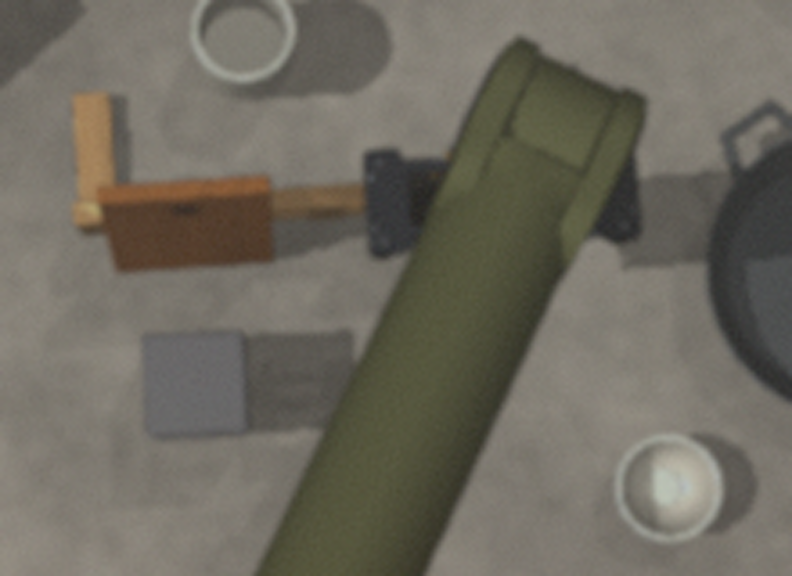

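View pics/wrist11.png

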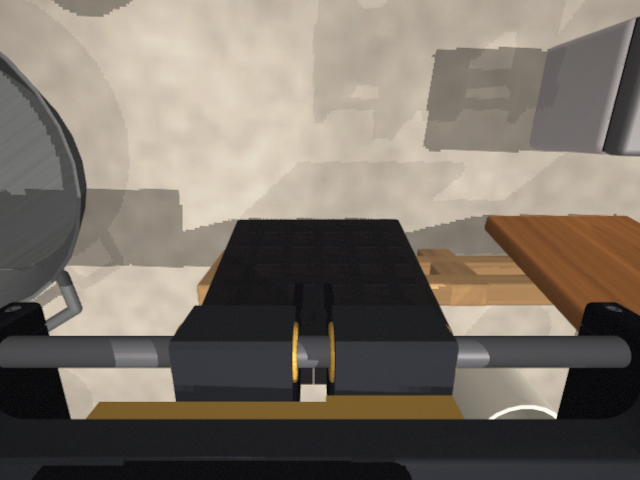

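```bash
python3 - <<'E'
from h import *
m=ctrl.camera_model('wrist');K=m['mtx'];C=m['hand_eye']
for z in (-.0095,-.005,0,.0095):
  for x in (0,-.01,-.02,-.03,-.04): print(z,x,proj((K,C),np.array([x,.0,z])),proj((K,C),np.array([x,.015,z]))[0])
E
```

```text
-0.0095 0 [312.9802 264.2016] 338.2347984712166
-0.0095 -0.01 [312.9817 270.499 ] 339.44752134349557
-0.0095 -0.02 [312.9834 277.431 ] 340.7824260980293
-0.0095 -0.03 [312.9853 285.0983] 342.2589569842531
-0.0095 -0.04 [312.9874 293.6247] 343.90091523591883
-0.005 0 [312.9914 271.2478] 338.0836314733739
-0.005 -0.01 [312.9935 277.8385] 339.28098292871977
-0.005 -0.02 [312.9958 285.0885] 340.5981142059325
-0.005 -0.03 [312.9983 293.1019] 342.0539453368105
-0.005 -0.04 [313.001  302.0061] 343.6716025478367
0 0 [313.0037 278.9714] 337.9179322983987
0 -0.01 [313.0064 285.8783] 339.09855257195557
0 -0.02 [313.0093 293.4708] 340.39635781851297
0 -0.03 [313.0125 301.8562] 341.82970629718295
0 -0.04 [313.016  311.1656] 343.4210022341379
0.0095 0 [313.0267 293.3484] 337.609495251184
0.0095 -0.01 [313.0304 300.8294] 338.7592997180417
0.0095 -0.02 [313.0344 309.0422] 340.0215640335324
0.0095 -0.03 [313.0388 318.0995] 341.4136357360214
0.0095 -0.04 [313.0437 328.1388] 342.95662370124296
```

```bash
python3 -m jog '[{"rot":[0,0,0],"travel":[-0.12,0,0],"jaw":1},{"rot":[0,0,0],"travel":[-0.13,0,0],"jaw":1},{"rot":[0,0,0],"travel":[0,0.01,0.12],"jaw":1},{"rot":[0,0,0],"travel":[0,0.01,0.11],"jaw":1},{"rot":[0,0,0],"travel":[0,0,0],"jaw":1},{"rot":[0,0,0],"travel":[0.1,0,0],"jaw":1},{"rot":[0,0,0],"travel":[0.15,0,0],"jaw":1},{"rot":[0,0,0],"travel":[0,0,0],"jaw":1}]'
python3 - <<'E'
from h import *
s=ctrl.get_state()
for n in ['wrist','scene']: cv2.imwrite(f'pics/{n}12.png',ctrl.get_image(n)[:,:,::-1])
print(s['position'],s['joint_positions'],s['ft_force'])
a=cv2.imread('pics/scene12.png')[210:390,160:420]
cv2.imwrite('pics/sc12z.png',cv2.resize(a,None,fx=3,fy=3,interpolation=cv2.INTER_CUBIC))
E
```

```text
time: 14.15
position: [0.6378, -0.1591, 0.1469]
tool_rot: [-0.066, 1.581, 0.07]
ft_force: [-0.7, 0.6, 0.0]
grip_width: 0.005
[ 0.6378 -0.1591  0.1469] [-0.3934  0.4571  0.8103  1.5    -0.3327  1.3394  2.1028] [-0.6688  0.568   0.0436]
```

View pics/wrist12.png

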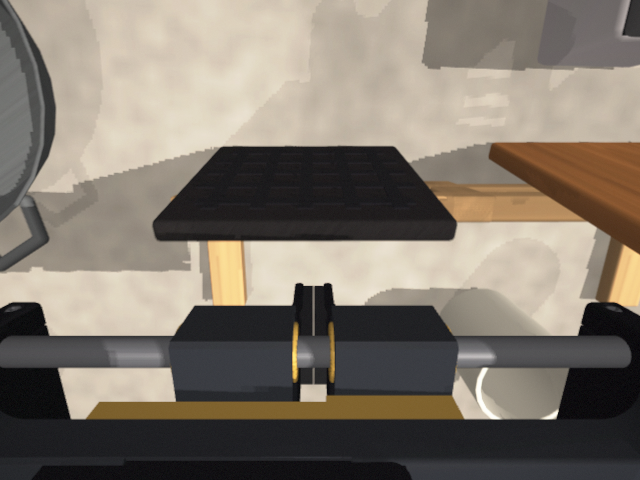

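View pics/sc12z.png

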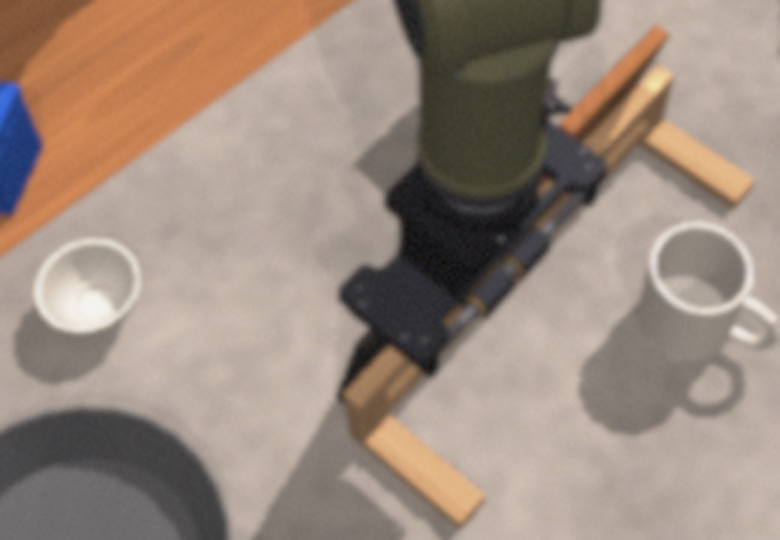

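```bash
python3 -m jog '[{"rot":[0,0,0],"travel":[0.05,0,0],"jaw":1},{"rot":[0,0,0],"travel":[0,0,0],"jaw":1},{"rot":[0,0,0],"travel":[0,0,0],"jaw":1}]'
python3 -m jog '[{"rot":[0,0,0],"travel":[0,0,-0.03],"jaw":1},{"rot":[0,0,0],"travel":[0,0,-0.03],"jaw":1},{"rot":[0,0,0],"travel":[0,0,-0.03],"jaw":1},{"rot":[0,0,0],"travel":[0,0,0],"jaw":1}]'
python3 - <<'E'
from h import *
s=ctrl.get_state()
for n in ['wrist']: cv2.imwrite(f'pics/{n}13.png',ctrl.get_image(n)[:,:,::-1])
print(s['position'],s['ft_force'])
a=cv2.imread(f'pics/wrist13.png')[180:400,170:470]
cv2.imwrite(f'pics/w13z.png',cv2.resize(np.clip(a.astype(float)*2.5,0,255).astype(np.uint8),None,fx=2.6,fy=2.6))
E
```

```text
time: 14.55
position: [0.6424, -0.1609, 0.139]
tool_rot: [-0.068, 1.569, 0.068]
ft_force: [0.0, 0.3, 0.7]
grip_width: 0.006
time: 14.95
position: [0.6137, -0.1638, 0.1387]
tool_rot: [-0.066, 1.569, 0.067]
ft_force: [-0.3, 0.2, 0.4]
grip_width: 0.004
[ 0.6137 -0.1638  0.1387] [-0.2706  0.1929  0.3678]
```

View pics/w13z.png

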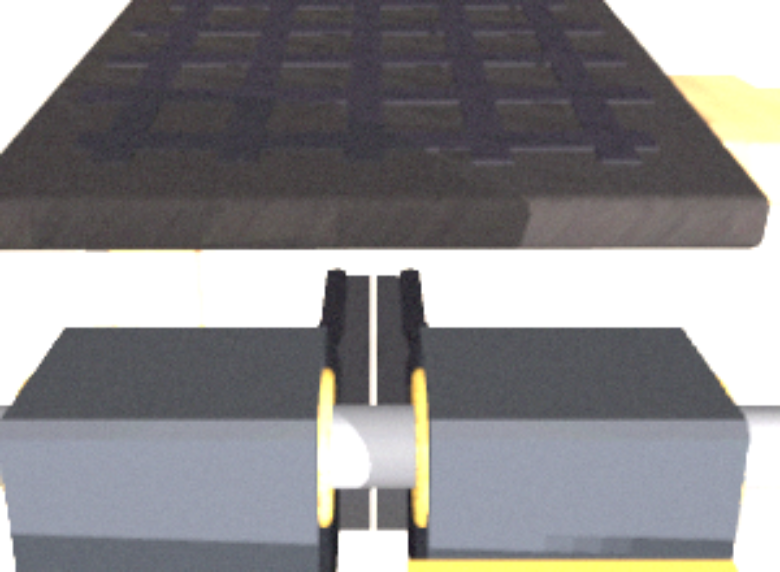

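```bash
python3 -m jog '[{"rot":[0,0,0],"travel":[0.03,0,0],"jaw":1},{"rot":[0,0,0],"travel":[0,0,-0.02],"jaw":1},{"rot":[0,0,0],"travel":[0,0,-0.02],"jaw":1},{"rot":[0,0,0],"travel":[0,0,0],"jaw":1}]'
python3 - <<'E'
from h import *
s=ctrl.get_state()
for n in ['wrist']: cv2.imwrite(f'pics/{n}14.png',ctrl.get_image(n)[:,:,::-1])
print(s['position'],s['ft_force'])
a=cv2.imread(f'pics/wrist14.png')[180:400,170:470]
cv2.imwrite(f'pics/w14z.png',cv2.resize(np.clip(a.astype(float)*2.5,0,255).astype(np.uint8),None,fx=2.6,fy=2.6))
E
```

```text
time: 15.4
position: [0.6021, -0.1647, 0.129]
tool_rot: [-0.067, 1.571, 0.067]
ft_force: [0.1, -0.1, 0.3]
grip_width: 0.007
[ 0.6021 -0.1647  0.129 ] [ 0.1129 -0.1362  0.3382]
```

View pics/w14z.png

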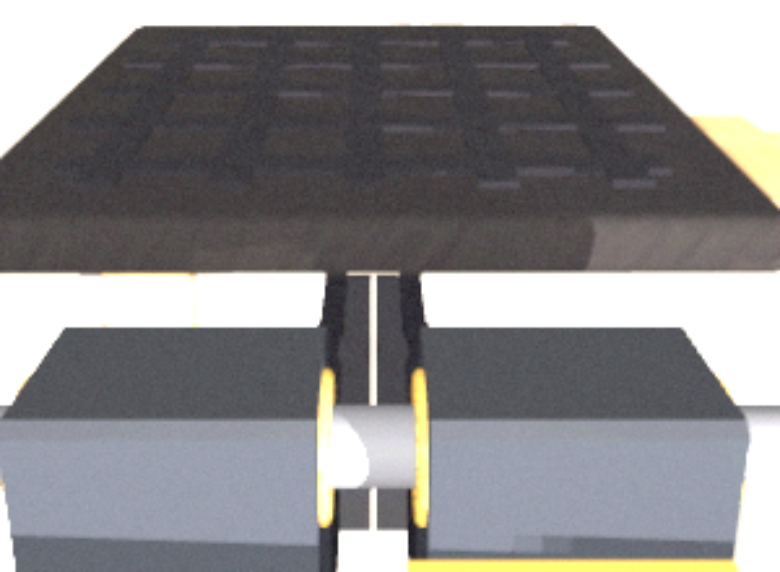

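```bash
python3 -m jog '[{"rot":[0,0,0],"travel":[0,0,-0.025],"jaw":1},{"rot":[0,0,0],"travel":[0,0,-0.025],"jaw":1},{"rot":[0,0,0],"travel":[0,0,-0.025],"jaw":1}]'
python3 - <<'E'
from h import *
s=ctrl.get_state()
for n in ['wrist']: cv2.imwrite(f'pics/{n}15.png',ctrl.get_image(n)[:,:,::-1])
print(s['position'],s['ft_force'])
a=cv2.imread(f'pics/wrist15.png')[180:400,170:470]
cv2.imwrite(f'pics/w15z.png',cv2.resize(np.clip(a.astype(float)*2.5,0,255).astype(np.uint8),None,fx=2.6,fy=2.6))
E
```

```text
time: 15.75
position: [0.58, -0.1664, 0.1292]
tool_rot: [-0.068, 1.57, 0.068]
ft_force: [-1.0, -0.3, 0.3]
grip_width: 0.009
[ 0.58   -0.1664  0.1292] [-1.0294 -0.3423  0.2719]
```

View pics/w15z.png

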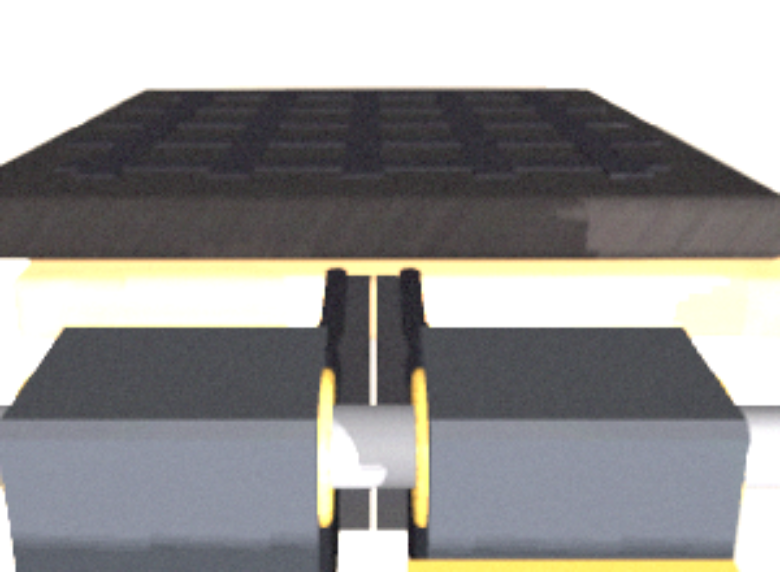

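```bash
python3 -m jog '[{"rot":[0,0,0],"travel":[0,0,-0.025],"jaw":1},{"rot":[0,0,0],"travel":[0,0,-0.025],"jaw":1},{"rot":[0,0,0],"travel":[0,0,-0.025],"jaw":1},{"rot":[0,0,0],"travel":[0,0,-0.025],"jaw":1}]'
python3 - <<'E'
from h import *
s=ctrl.get_state()
for n in ['wrist']: cv2.imwrite(f'pics/{n}16.png',ctrl.get_image(n)[:,:,::-1])
print(s['position'],s['ft_force'])
E
```

```text
time: 16.2
position: [0.5502, -0.1688, 0.1292]
tool_rot: [-0.068, 1.57, 0.068]
ft_force: [0.2, -0.4, 0.0]
grip_width: 0.003
[ 0.5502 -0.1688  0.1292] [ 0.2326 -0.4408  0.0146]
```

View pics/wrist16.png

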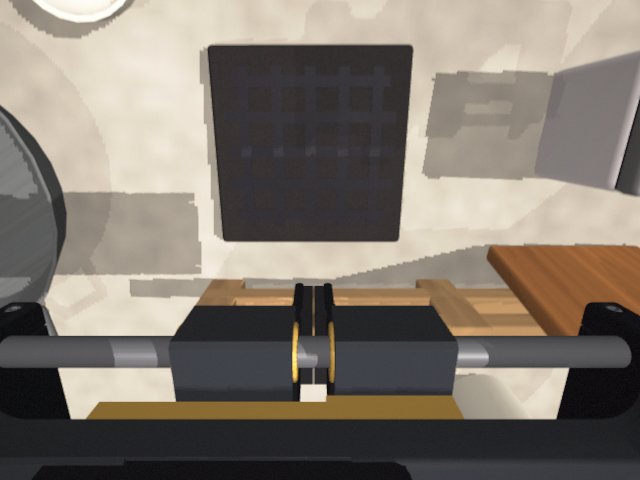

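```bash
python3 -m jog '[{"rot":[0,0,0],"travel":[-0.14,0,0],"jaw":1},{"rot":[0,0,0],"travel":[-0.16,0,0],"jaw":1},{"rot":[0,0,0],"travel":[-0.16,0,0],"jaw":1},{"rot":[0,0,0],"travel":[-0.16,0,-0.04],"jaw":1},{"rot":[0,0,0],"travel":[0,0,-0.16],"jaw":1},{"rot":[0,0,0],"travel":[0,0,-0.16],"jaw":1},{"rot":[0,0,0],"travel":[0,0,0],"jaw":1},{"rot":[0,0,0],"travel":[0,0,0],"jaw":1}]'
python3 - <<'E'
from h import *
s=ctrl.get_state();np.save('w17.npy',np.r_[s['position'],s['tool_rot']])
for n in ['wrist','top','scene']: cv2.imwrite(f'pics/{n}17.png',ctrl.get_image(n)[:,:,::-1])
print(s['position'],s['ft_force'])
E
```

```text
time: 17.05
position: [0.4428, -0.1782, 0.3161]
tool_rot: [-0.064, 1.565, 0.071]
ft_force: [-0.0, 0.9, 1.0]
grip_width: 0.002
[ 0.4428 -0.1782  0.3161] [-0.0015  0.9387  1.0276]
```

View pics/wrist17.png

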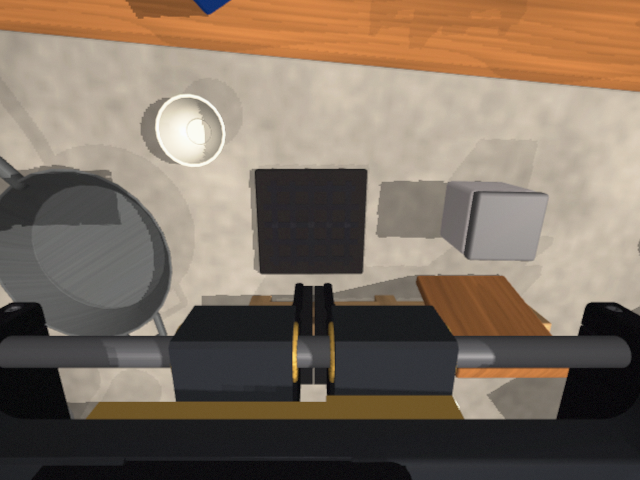

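View pics/scene17.png

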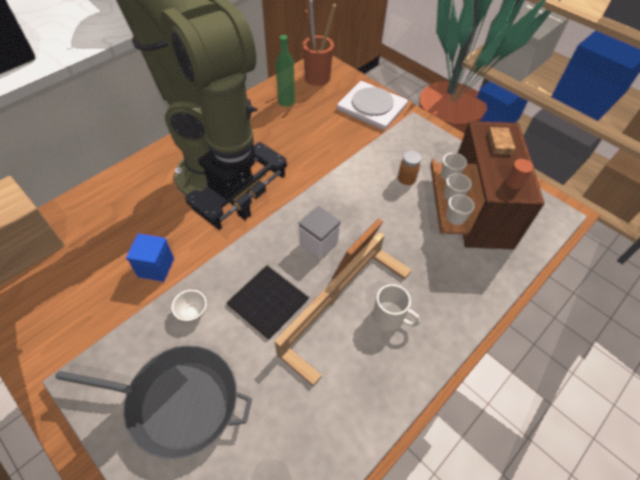

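View pics/top17.png

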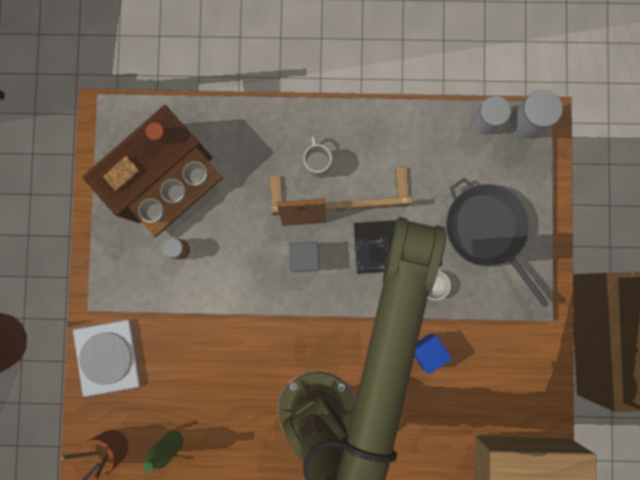

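```bash
python3 - <<'E'
from h import *
s=np.load('w17.npy');c=cam('wrist',dict(position=s[:3],tool_rot=s[3:]));t=cam('top')
P=[onz(c,*a,.042) for a in [(255,169),(368,169),(363,272),(261,273)]];print(np.array(P),np.mean(P,0))
# canister top, board foot
Q=[onz(c,*a,.13) for a in [(474,190),(546,192),(540,260),(473,259)]];print(np.array(Q),np.mean(Q,0))
for a in [(417,276),(500,275)]: print('board',onz(c,*a,.033))
E
```

```text
[[ 0.4119 -0.2561  0.042 ]
 [ 0.3994 -0.1082  0.042 ]
 [ 0.5449 -0.0961  0.042 ]
 [ 0.5586 -0.2424  0.042 ]] [ 0.4787 -0.1757  0.042 ]
[[ 0.4043 -0.0048  0.13  ]
 [ 0.3998  0.0742  0.13  ]
 [ 0.4779  0.0899  0.13  ]
 [ 0.4831  0.012   0.13  ]] [0.4413 0.0428 0.13  ]
board [ 0.5482 -0.0141  0.033 ]
board [0.5364 0.1079 0.033 ]
```

```bash
python3 -c "
from bench import ctrl
print(ctrl.close_job())"
```

```text
the job is handed in; nothing more can be done
None
```

The job is done and handed in at about 17 s of the 48 s. The canister stands upright in front of the board, and the trivet lies flat in front of the place where it leaned.

- **Canister:** I pushed it along the stone with both fingertips. Its centre ended at about (0.441, 0.043), about 100 mm in front of the board and level with the board's middle. It is turned roughly 3–4°, in line with the rack.
- **Trivet:** The first reach, with the fingertip about 20 mm below the measured top edge, met nothing; the tips passed over the trivet without moving it. The fingertips seem to end about 25 mm short of the TCP, which the wrist picture suggests but I did not confirm. The second reach, about 45 mm below the edge, tipped it forward.
- **Trivet's resting place:** It lies flat and square to the rack. Its rear edge is about 13 mm in front of where its foot stood, so it slid a little as it fell.
- **Last checks:** The board still leans at its measured place. The bowl, skillet, mug, jar, cups and blue cube look unmoved in the pictures. The arm was clear of everything, and at every reading I took the wrist force was below 8 N.
- **Disagreement:** Heights measured between camera views were out by 5–10 mm. For example, the canister's top came out at 0.12 m instead of 0.13 m.

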